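# Tighten the union nut of the vacuum block

## Robot

A 7-joint arm with a two-finger parallel gripper is mounted at the origin on the work surface. World frame = base frame: x ahead of the robot, y to its left, z up, the work surface at z = 0. Lengths are in m, angles in rad, forces in N, time in s.
With the tool pointing down it reaches from about 0.425 to 0.95 m from the base axis. Payload 16.7 kg.
Tool frame: the origin (TCP) lies midway between the tips of the shut fingers; the grasp point (between the pads) lies grasp_offset behind it (grasp_offset is the distance from the TCP to the grasp point, in m); z points along the fingers, y is the line along which they close (so a half turn about z gives the same grasp; the last joint's range is limited). The gripper opens to 94 mm and grips with 3 to 60 N. Pads are 16 mm wide; open, the fingers measure 119 mm over their backs; the gripper's body (75 mm by 177 mm) begins 78 mm behind the grasp point.
Start: joints at [-1.312, 0.426, 0.074, 1.606, -0.034, 1.111, -0.067], TCP at [0.268, 0.619, 0.174] pointing down, gripper open.
Joint ranges: [-2.85, 2.85], [-0.5, 2.14], [-1.23, 1.37], [0.21, 2.46], [-1.02, 4.16], [0.16, 2.05], [-2.73, 2.73]. Speed limits (rad/s): [1.89, 1.89, 2.39, 2.39, 3.01, 3.01, 3.01].

## Interface

Orientations are given as a unit quaternion [w, x, y, z].
In Python, from station import * gives the robot as it stands. Calls block until the motion is done:
- move_pose(position, orientation): joint-space move of the TCP to a pose.
- move_l(position, frame=None, max_speed=0.15, until_force=None): straight line of the TCP; frame=None keeps the orientation; max_speed is the mean speed in m/s. With until_force (N) it stops when the force on the tool has changed by that much, and returns True; else False.
- move_j(angles): joint-space move.
- open_jaws() and grasp(strength=None): open the fingers fully, or close them until they stop; strength is the grip in N (None keeps the last).
- pause(seconds).
- inverse_kinematics(position, orientation): joint angles nearest the present ones, or None.
- read_state(): the state.
- camera(name): name is "scene" or "top" or "wrist"; returns the picture (384x512x3 uint8, blue, green, red); there is no depth.
- get_calibration(name): a dict with "camera_matrix" (3x3 intrinsics, pixels), "R" (3x3) and "t" (3): a world point X has camera coordinates R X + t; the wrist camera has in their place "T_tool_cam" (4x4, takes a point from camera to tool coordinates, whose origin is the TCP and whose axes are the flange's). Camera axes: x right, y down, z forward; pixel columns grow to the right and rows downward; lengths in m; the calibration is good to about 2 mm. A picture is of the moment at which its call begins: read the wrist's pose just before it. get_calibration takes no time and is no camera call.
A pose or a line that the arm cannot do raises Unreachable and nothing moves.
- close_job(): hands the job in; it is judged then, once.
Trained networks look in the newest picture that a camera, given by its name, has taken for a name from the list of things; names that differ only in an ending like _2 or _b are one class to them, and where a whole thing is asked for, a point or a joint stands for the part that bears it (a point fixed in the world has none). Each returns a list of dicts, best first, with "conf" (0 to 1); they miss things now and then, are a little off and sometimes report something else, mostly with a low value. They report only what shows in the picture. A call takes as long as a camera call. They do not tell look-alikes from the thing itself.
- search_frame(camera, name): "box" ([left, top, width, height] in pixels, round what is visible of it).
- cut_out(camera, name): "pixels" (384x512 bool, what is visible of it) and "box" ([left, top, width, height] in pixels, round what is visible of it).
- mark_of(camera, name): "at" ([row, column] in pixels: a listed point, or the origin of a listed thing).
The state is a dict: "clock": time; "joints": joint angles; "joint_vel": joint speeds; "joint_torque": joint torques, N m; "tcp_pos": TCP position; "orientation": TCP orientation; "force": force on the tool from outside, world axes, zero at the start; "torque": the same for the moment, N m; "grip_width": finger opening in m; "grip_force": force on a finger pad.
Only numpy, scipy, OpenCV 4.12 (cv2) and the standard library are available. Lean on these libraries where they do the work, as an engineer would, in place of code of your own. Each camera call takes 0.05 s, during which the arm holds its last target. There are 200 camera calls.

## Task

The brass union nut on the red vacuum connection block has been left loose. With the spanner still lying on its mat, run the nut down clockwise with the fingers until it is finger-tight, without forcing it past that by hand; then take it up with the blue-handled spanner until it comes solidly home, leave it tight, and lay the spanner flat back on the black mat without dropping it. Do not disturb the jar, the chopper or the glove carton.

Things in the scene. Friction and masses are not known exactly. Their poses are not given: they have to be found in the camera images.
- block: fixed red block, 90 x 90 x 30 mm high, with a steel neck (34 mm diameter, flange 60 mm at its foot) rising from its centre to 51 mm; a small black socket sticks 20 mm out of its +x side. Origin: centre of its underside, z up
- nut_hex: brass hex nut, white paint mark on its top, turning on the block's upright axis: 44 mm across flats, 51 mm across corners, 22 mm high, does not rise. Origin: centre of its underside, 50 mm above the table, z up. Flats face its y axis and every 60 degrees on; corners lie on its x axis. A steel hose tail, 24 mm diameter at its foot, 20 mm above, stands through it up to 96 mm above the table
- nut (a joint): free running of the nut in rad: negative when loose, grows clockwise seen from above, 0 = finger-tight (down to -3.2). Turns with about 0.1 N m either way, so a spanner dragged backwards will loosen it again
- seat (a joint): tightening beyond finger-tight in rad, clockwise, hard to turn (about 0.6 N m); it starts somewhere between 0 and 0.35 and the solid stop is at 0.75. It moves only once the nut is finger-tight and is pushed on
- tail_edge (a point): point on the top edge of the hose tail, 10 mm off the nut's axis, 90 mm above the table; turns with the seat joint only
- wrench: loose open-ended spanner, 220 mm long, about 0.22 kg, lying flat. Origin: grip point, underside of the handle; x points to the jaw, z up. Blue handle 22 mm wide, 18 mm high, x = -60 to 65 mm; steel head 13 mm thick, 82 to 92 mm wide, x = 72 to 162 mm, underside level with the handle's. Jaw opens to +x, 45.6 mm between parallel faces, flared tips, bottom at x = 103.5 mm
- jaw (a point): centre of the spanner's jaw at its underside, 130 mm along x from the spanner's origin; it comes on the nut's axis when the spanner is seated
- mat: black rubber mat fixed to the table, 260 x 150 x 4 mm, origin: centre of its underside, x along its length
- jar: amber jar with orange cap, 60 mm diameter, 65 mm high, bystander; origin: centre of its underside
- chopper: clear chopper bowl with red lid, 116 mm diameter, 120 mm high, bystander; origin: centre of its underside
- carton: white and blue glove carton, 120 x 220 (y) x 50 mm, bystander; origin: centre of its underside
Not all that is in view belongs to the job. Of the things that look like the wrench, the larger one is meant. Of the things that look like the block, the larger one is meant.

How it is judged:
By the outcome, as a careful person would: the job done as asked, in the order asked, and still so for the second after the job is handed in, with the robot touching nothing.
It also fails if it takes over 72 s, if anything falls off the work surface, if the arm or the gripper's body presses on something with over 40 N, if the wrist force passes 120 N, or if a joint passes its speed limit or range.

## Working session

There is one attempt and no reset: what is moved stays moved. The work goes in short steps, each a Python script; the robot and the scene stay as the last script left them, time stands still between calls to the robot, and variables do not carry over. Pictures are saved under pics/ and viewed, at most 12 in all, crops included, and the job is handed in when it is done.

```bash
ls; mkdir -p pics; python3 - <<'E'
from station import *
import cv2,numpy as np
s=read_state();print({k:np.round(v,3) for k,v in s.items()})
a=[]
for c in("scene","top"):
    im=camera(c);cv2.imwrite(f"pics/{c}0.png",im);a.append(im)
    k=get_calibration(c);print(c,np.round(k["camera_matrix"],1).tolist(),np.round(k["R"],3).tolist(),np.round(k["t"],3).tolist())
    for n in("block","nut_hex","tail_edge","wrench","jaw","mat","jar","chopper","carton"):
        print(n,[(np.round(d["at"],1).tolist(),round(d["conf"],2)) for d in mark_of(c,n)][:3])
k=get_calibration("wrist");print(k["T_tool_cam"].round(3).tolist(),k["camera_matrix"].round(1).tolist())
cv2.imwrite("pics/both0.png",cv2.resize(np.vstack(a),None,fx=.78,fy=.78) if 0 else np.vstack(a)[:, :])
E
```

```text
pics
{'clock': np.float64(0.0), 'joints': array([-1.312,  0.427,  0.074,  1.607, -0.034,  1.111, -0.067]), 'joint_vel': array([-0.   ,  0.002, -0.   ,  0.001, -0.002, -0.   ,  0.001]), 'joint_torque': array([ 1.0000e-03, -9.3583e+01,  3.6680e+00, -4.5418e+01, -4.9000e-02,
        2.1000e-02,  0.0000e+00]), 'tcp_pos': array([0.268, 0.619, 0.173]), 'orientation': array([-0.   ,  0.203,  0.979, -0.001]), 'force': array([0.527, 0.196, 0.11 ]), 'torque': array([-0.034,  0.003,  0.055]), 'grip_force': np.float64(0.0), 'grip_width': np.float64(0.094)}
scene [[475.9, 0.0, 254.3], [0.0, 475.9, 194.2], [0.0, 0.0, 1.0]] [[-0.024, 1.0, 0.008], [0.714, 0.022, -0.699], [-0.699, -0.011, -0.715]] [0.112, -0.327, 1.531]
block [([154.7, 348.5], 0.65), ([200.2, 359.6], 0.6)]
nut_hex [([189.8, 360.5], 0.74), ([206.2, 224.0], 0.55), ([144.1, 352.4], 0.54)]
tail_edge [([179.0, 370.1], 0.59), ([132.3, 358.1], 0.55)]
wrench [([189.8, 212.0], 0.88), ([175.7, 116.3], 0.68)]
jaw [([189.4, 139.2], 0.76), ([228.9, 220.2], 0.71)]
mat [([205.0, 221.2], 0.9)]
jar [([295.1, 308.5], 0.7)]
chopper [([292.6, 403.6], 0.76)]
carton [([302.0, 209.7], 0.58)]
top [[445.6, 0.0, 252.7], [0.0, 445.6, 191.2], [0.0, 0.0, 1.0]] [[0.015, -1.0, -0.012], [-0.988, -0.013, -0.152], [0.152, 0.014, -0.988]] [-0.099, 0.544, 1.22]
block [([217.3, 163.8], 0.76), ([281.7, 162.9], 0.62)]
nut_hex [([215.5, 161.6], 0.61), ([280.7, 159.3], 0.5)]
tail_edge [([275.8, 154.5], 0.71), ([211.8, 155.5], 0.53)]
wrench [([229.5, 291.5], 0.97), ([243.8, 378.5], 0.93)]
jaw [([183.2, 280.0], 0.87), ([229.2, 357.4], 0.75)]
mat [([210.2, 279.4], 0.64)]
jar [([126.0, 218.9], 0.56)]
chopper [([126.3, 150.5], 0.87)]
carton [([211.2, 153.6], 0.47)]
[[-0.0, -0.965, -0.261, 0.076], [1.0, -0.001, 0.001, 0.001], [-0.001, -0.261, 0.965, -0.211], [0.0, 0.0, 0.0, 1.0]] [[345.3, 0.0, 257.0], [0.0, 345.3, 191.3], [0.0, 0.0, 1.0]]
```

View pics/top0.png

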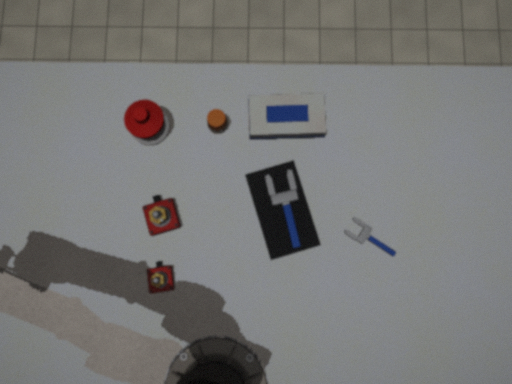

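View pics/scene0.png

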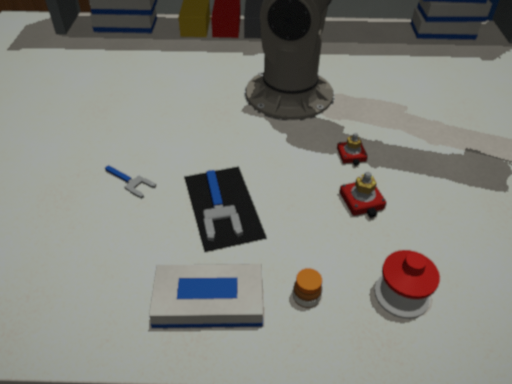

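```bash
cat > h.py <<'E'
from station import *
import numpy as np, cv2
from scipy.spatial.transform import Rotation as Ro
def quat(yaw):  # tool pointing down; yaw = world angle of tool x axis
    q=(Ro.from_euler('z',yaw)*Ro.from_euler('x',np.pi)).as_quat(); return [q[3],q[0],q[1],q[2]]
def rot(q): return Ro.from_quat([q[1],q[2],q[3],q[0]])
def yaw():
    v=rot(read_state()["orientation"]).apply([1,0,0]); return np.arctan2(v[1],v[0])
def P(c,st=None):
    k=get_calibration(c);K=np.array(k["camera_matrix"])
    if c!="wrist": return K@np.c_[k["R"],k["t"]]
    T=np.eye(4);T[:3,:3]=rot(st["orientation"]).as_matrix();T[:3,3]=st["tcp_pos"]
    return K@np.linalg.inv(T@np.array(k["T_tool_cam"]))[:3]
def tri(obs): # [(P,(row,col))]
    A=[]
    for p,(r,c) in obs: A+= [c*p[2]-p[0], r*p[2]-p[1]]
    x=np.linalg.svd(np.array(A))[2][-1]; return x[:3]/x[3]
def onz(p,rc,z):
    r,c=rc;A=np.array([c*p[2]-p[0], r*p[2]-p[1]]);return np.linalg.solve(A[:,:2],-A[:,2]*z-A[:,3])
def proj(p,X): v=p@np.append(X,1);return v[1]/v[2],v[0]/v[2]
E
python3 - <<'E'
from h import *
a,b=P("scene"),P("top")
for n,s,t in [("block",(200.2,359.6),(217.3,163.8)),("nut",(189.8,360.5),(215.5,161.6)),("tail",(179,370.1),(211.8,155.5)),("wrench",(189.8,212),(229.5,291.5)),("jaw",(228.9,220.2),(183.2,280)),("mat",(205,221.2),(210.2,279.4)),("jar",(295.1,308.5),(126,218.9)),("chop",(292.6,403.6),(126.3,150.5)),("small",(154.7,348.5),(281.7,162.9)),("swr",(175.7,116.3),(243.8,378.5))]:
    print(n,tri([(a,s),(b,t)]).round(3))
print("carton",onz(a,(302,209.7),.0).round(3))
print([inverse_kinematics([.62,.16,.25],quat(y)) is not None for y in np.arange(-3,3.1,.5)], yaw())
E
```

```text
block [ 0.472  0.166 -0.002]
nut [0.473 0.163 0.037]
tail [0.479 0.174 0.08 ]
wrench [ 0.442 -0.208 -0.006]
jaw [ 0.577 -0.175 -0.001]
mat [ 0.498 -0.176 -0.003]
jar [ 0.75   0.018 -0.007]
chop [0.744 0.22  0.002]
small [ 0.288  0.161 -0.01 ]
swr [ 0.406 -0.459  0.001]
carton [ 0.777 -0.186]
[True, True, True, True, True, True, True, True, True, True, True, True, True] 2.732708679995096
```

```bash
python3 - <<'E'
from h import *
print(np.array(read_state()["joints"]).round(2))
for y in np.arange(-3,3.1,.5):
    q=inverse_kinematics([.473,.165,.15],quat(y)); print(round(y,1), q is not None and np.round(q,2))
ims=[]
for i,y in enumerate((3.0,2.0)):
    move_pose([.473,.165,.2],quat(y))
    s=read_state();im=camera("wrist");p=P("wrist",s);ims.append(im)
    np.save(f"n{i}.npy",p);print(round(s["clock"],2),[ (n,[(np.round(d["at"],1).tolist(),round(d["conf"],2)) for d in mark_of("wrist",n)][:2]) for n in("nut_hex","tail_edge","block")])
    print([tuple(np.round(proj(p,[.473,.165,z]),1)) for z in (0,.072,.096)])
    m=cut_out("wrist","nut_hex"); print([(d["box"],d["conf"]) for d in m][:2]); cv2.imwrite(f"pics/wn{i}.png",im)
cv2.imwrite("pics/w.png",np.hstack([cv2.resize(i[90:290,150:350],(400,400),interpolation=2) for i in ims]))
E
```

```text
[-1.31  0.43  0.07  1.61 -0.03  1.11 -0.07]
-3.0 [-0.7   0.17  0.27  2.03 -0.05  0.95  1.3 ]
-2.5 [-0.62  0.17  0.18  2.02 -0.04  0.96  1.78]
-2.0 [-0.56  0.17  0.11  2.02 -0.02  0.96  2.27]
-1.5 [ 0.41  0.31 -1.02  1.97  0.31  1.03  2.46]
-1.0 [-1.46  0.37  1.24  2.06 -0.41  1.   -2.58]
-0.5 [-1.46  0.37  1.24  2.06 -0.41  1.   -2.08]
0.0 [-1.1   0.2   0.73  2.05 -0.16  0.95 -1.86]
0.5 [-1.05  0.19  0.67  2.04 -0.14  0.95 -1.38]
1.0 [-0.98  0.18  0.59  2.04 -0.12  0.95 -0.9 ]
1.5 [-0.95  0.18  0.55  2.04 -0.11  0.95 -0.41]
2.0 [-0.88  0.17  0.47  2.04 -0.1   0.95  0.07]
2.5 [-0.82  0.17  0.4   2.03 -0.08  0.95  0.55]
3.0 [-0.75  0.17  0.32  2.03 -0.06  0.95  1.03]
2.82 [('nut_hex', [([169.4, 260.4], 0.68)]), ('tail_edge', [([189.2, 263.4], 0.71)]), ('block', [([2.3, 232.8], 0.94), ([161.8, 260.2], 0.66)])]
[(np.float64(162.9), np.float64(255.2)), (np.float64(175.9), np.float64(255.0)), (np.float64(181.5), np.float64(254.8))]
[([234.8, 146.5, 50.5, 54.5], 0.87), ([215.4, 1.1, 32.9, 12.5], 0.68)]
4.04 [('nut_hex', [([99.5, 104.3], 0.94), ([168.0, 258.1], 0.84)]), ('tail_edge', [([182.5, 268.3], 0.87), ([101.4, 97.8], 0.59)]), ('block', [([160.3, 257.6], 0.88), ([100.4, 120.8], 0.86)])]
[(np.float64(163.7), np.float64(256.3)), (np.float64(176.8), np.float64(256.2)), (np.float64(182.4), np.float64(256.1))]
[([78.2, 83.5, 43.0, 37.2], 0.72), ([233.4, 144.8, 50.1, 52.0], 0.69)]
```

View pics/w.png

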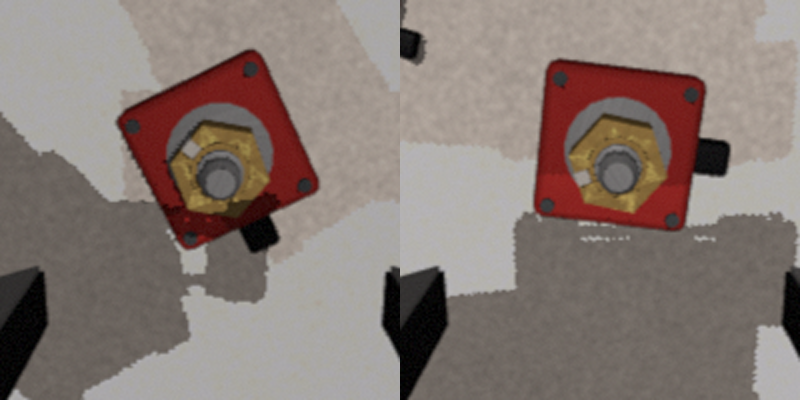

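```bash
cat >> h.py <<'E'
def hexmask(im,guess):
    h=cv2.cvtColor(cv2.GaussianBlur(im,(3,3),0),cv2.COLOR_BGR2HSV).astype(int)
    m=((h[...,0]>14)&(h[...,0]<32)&(h[...,1]>90)&(h[...,2]>40)).astype(np.uint8)
    w=np.zeros_like(m);cv2.circle(w,(int(guess[1]),int(guess[0])),42,1,-1);m&=w
    m=cv2.morphologyEx(m,cv2.MORPH_OPEN,np.ones((2,2),np.uint8))
    n,l,st,_=cv2.connectedComponentsWithStats(m);m=(l==1+st[1:,4].argmax())
    c=np.argwhere(m)[:,::-1].astype(np.int32);return cv2.convexHull(c.reshape(-1,1,2)),m
def hexpoly(p,x,y,th,z=(.05,.072),R=.0254):
    a=th+np.arange(6)*np.pi/3
    pts=np.array([proj(p,[x+R*np.cos(t),y+R*np.sin(t),zz])[::-1] for zz in z for t in a],np.float32)
    return cv2.convexHull(pts.reshape(-1,1,2))
def fithex(views):  # [(P,im)]
    from scipy.optimize import minimize
    H=[]
    for p,im in views: H.append(hexmask(im,proj(p,[.473,.165,.065]))[0].astype(np.float32))
    def cost(v):
        c=0
        for (p,_),h in zip(views,H):
            q=hexpoly(p,*(np.array(v)*[.001,.001,.1]));i=cv2.intersectConvexConvex(q,h)[0]
            c+=1-i/(cv2.contourArea(q)+cv2.contourArea(h)-i)
        return c
    best=min((minimize(cost,[473,165,t],method="Nelder-Mead",options=dict(initial_simplex=[[473,165,t],[478,165,t],[473,170,t],[473,165,t+1.5]])) for t in(0,2.5,5,7.5)),key=lambda r:r.fun)
    return best.x*[.001,.001,.1],best.fun/len(views)
E
python3 - <<'E'
from h import *
ps=[np.load(f"n{i}.npy") for i in(0,1)];ims=[cv2.imread(f"pics/wn{i}.png") for i in(0,1)]
r=fithex(list(zip(ps,ims)));print(r)
for v in zip(ps,ims):print(fithex([v]))
o=[]
for p,im in zip(ps,ims):
    b=cv2.resize(im,None,fx=4,fy=4,interpolation=2)
    cv2.polylines(b,[(hexpoly(p,*r[0])*4+2).astype(int)],1,(255,0,0),1)
    cv2.polylines(b,[(hexmask(im,proj(p,[.473,.165,.065]))[0]*4+2).astype(int)],1,(0,255,0),1)
    cv2.polylines(b,[(hexpoly(p,*r[0],z=[.072])*4+2).astype(int)],1,(255,0,255),1)
    o.append(b[500:900,840:1240])
cv2.imwrite("pics/fit.png",np.hstack(o))
E
```

```text
(array([0.47458758, 0.1701572 , 0.23732759]), np.float64(0.058431261485008656))
(array([0.47522091, 0.17041995, 0.2474165 ]), np.float64(0.045847978190416194))
(array([0.4752142 , 0.16874532, 0.2456123 ]), np.float64(0.062039750370845415))
```

View pics/fit.png

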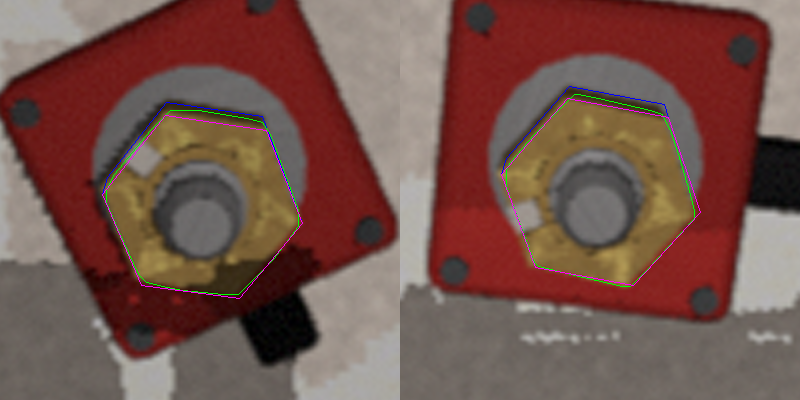

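```bash
python3 - <<'E'
from h import *
import station
print(station.grasp_offset)
import sys
x,y,th=.4747,.1698,.240
z=.060-station.grasp_offset
ps=th+4*np.pi/3
q=inverse_kinematics([x,y,.16],quat(ps));print(np.round(q,2))
move_pose([x,y,.16],quat(ps)); move_l([x,y,z],max_speed=.1,until_force=8)
s=read_state();print(s["clock"],s["tcp_pos"].round(4) if hasattr(s["tcp_pos"],'round') else s["tcp_pos"],np.round(s["force"],2),np.round(s["torque"],3))
grasp(7);s=read_state();print("grip",s["grip_width"],s["grip_force"],np.round(s["force"],2),np.round(s["torque"],3),s["clock"])
E
```

```text
0.0188
[-0.64  0.16  0.18  2.01 -0.03  0.98  2.42]
7.775 [0.475  0.1699 0.0417] [ 0.24  0.35 -0.32] [ 0.073  0.058 -0.026]
grip 0.02373457577391847 7.421628843809998 [-7.1   1.27  7.88] [ 0.413  1.657 -0.019] 8.9167
```

```bash
python3 - <<'E'
from h import *
s=read_state();print(s["tcp_pos"],s["grip_width"],s["grip_force"],yaw(),s["joints"])
im=camera("wrist");im2=camera("scene")
cv2.imwrite("pics/g.png",np.hstack([cv2.resize(im,(512,384)),cv2.resize(im2[130:250,300:400],(288,384),interpolation=2)]))
E
```

```text
[0.47381464 0.17007852 0.04123749] 0.02373457577391847 7.421628843809998 -1.8539937465319494 [-0.61211307  0.32332753  0.16526026  2.11031685 -0.08086588  0.71494081
  2.46431048]
```

View pics/g.png

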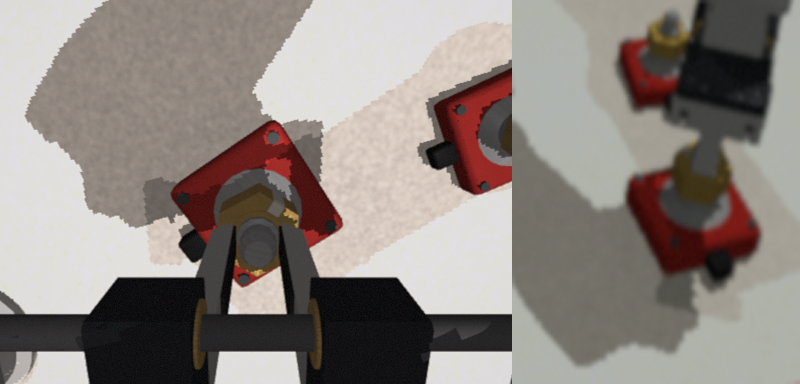

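```bash
python3 - <<'E'
from h import *
s=read_state();p=P("wrist",s);R=rot(s["orientation"]);t=np.array(s["tcp_pos"])
print("tilt",R.apply([0,0,1]))
for w in(.024,.044):
  for zz in (0,-.0188,-.035,-.06): print(w,zz,[tuple(np.round(proj(p,t+R.apply([dx,sg*w/2,zz])),0)[::-1]) for sg in(-1,1) for dx in(-.008,.008)])
print("nut top",cv2.boundingRect(hexpoly(p,.4747,.1698,.24,z=[.072])), "tailtop",proj(p,[.4747,.1698,.096])[::-1])
E
```

```text
tilt [-1.35438158e-03  7.33382842e-05 -9.99999080e-01]
0.024 0 [(np.float64(239.0), np.float64(229.0)), (np.float64(239.0), np.float64(206.0)), (np.float64(276.0), np.float64(229.0)), (np.float64(276.0), np.float64(206.0))]
0.024 -0.0188 [(np.float64(237.0), np.float64(241.0)), (np.float64(237.0), np.float64(216.0)), (np.float64(277.0), np.float64(241.0)), (np.float64(278.0), np.float64(216.0))]
0.024 -0.035 [(np.float64(236.0), np.float64(252.0)), (np.float64(235.0), np.float64(225.0)), (np.float64(279.0), np.float64(252.0)), (np.float64(279.0), np.float64(225.0))]
0.024 -0.06 [(np.float64(233.0), np.float64(275.0)), (np.float64(232.0), np.float64(244.0)), (np.float64(282.0), np.float64(275.0)), (np.float64(283.0), np.float64(244.0))]
0.044 0 [(np.float64(224.0), np.float64(229.0)), (np.float64(223.0), np.float64(206.0)), (np.float64(291.0), np.float64(229.0)), (np.float64(291.0), np.float64(206.0))]
0.044 -0.0188 [(np.float64(221.0), np.float64(241.0)), (np.float64(220.0), np.float64(216.0)), (np.float64(294.0), np.float64(241.0)), (np.float64(295.0), np.float64(215.0))]
0.044 -0.035 [(np.float64(218.0), np.float64(252.0)), (np.float64(217.0), np.float64(225.0)), (np.float64(297.0), np.float64(252.0)), (np.float64(298.0), np.float64(225.0))]
0.044 -0.06 [(np.float64(212.0), np.float64(275.0)), (np.float64(211.0), np.float64(244.0)), (np.float64(303.0), np.float64(275.0)), (np.float64(304.0), np.float64(244.0))]
nut top (215, 192, 81, 85) tailtop (np.float64(255.7609460041965), np.float64(254.70483123899416))
```

```bash
python3 - <<'E'
from h import *
open_jaws(); s=read_state(); a=camera("wrist"); print(s["tcp_pos"],np.round(s["force"],1),s["clock"])
t=s["tcp_pos"]; move_l([t[0],t[1],.16]); s=read_state();print(np.round(s["force"],1),np.round(s["torque"],2))
b=camera("wrist"); grasp(7); s=read_state();print(s["grip_width"],s["clock"]);c=camera("wrist"); open_jaws()
f=lambda i:i[100:384,100:412]
cv2.imwrite("pics/f.png",np.hstack([f(a),f(c)])); cv2.imwrite("pics/f_b.png",b);cv2.imwrite("pics/f_a.png",a)
print(read_state()["clock"])
E
```

```text
[0.47470885 0.16977666 0.04119811] [ 0.1 -1.   0. ] 10.175
[0.  0.1 0.4] [ 0.11  0.08 -0.04]
0.00018023617749206067 12.6333
14.1333
```

View pics/f.png

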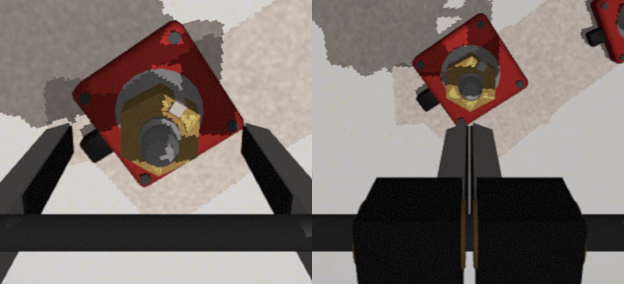

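```bash
cat > zf.py <<'E'
from h import *
from scipy.optimize import minimize
def zfit(views):
    H=[hexmask(im,proj(p,[.4747,.1698,.065]))[0].astype(np.float32) for p,im in views]
    def cost(v):
        c=0
        for (p,_),h in zip(views,H):
            q=hexpoly(p,v[0]*.001,v[1]*.001,v[2]*.1,z=[v[3]*.001]);i=cv2.intersectConvexConvex(q,h)[0]
            c+=1-i/(cv2.contourArea(q)+cv2.contourArea(h)-i)
        return c
    r=minimize(cost,[475,170,2.4,72],method="Nelder-Mead",options=dict(initial_simplex=[[475,170,2.4,72],[480,170,2.4,72],[475,175,2.4,72],[475,170,3.4,72],[475,170,2.4,85]],maxiter=800))
    return r.x,r.fun
E
python3 - <<'E'
from zf import *
ps=[np.load(f"n{i}.npy") for i in(0,1)];ims=[cv2.imread(f"pics/wn{i}.png") for i in(0,1)]
print(zfit(list(zip(ps,ims))))
s=read_state();print(s["tcp_pos"],yaw())
b=cv2.imread("pics/f_b.png"); print(zfit([(P("wrist",s),b)]))
print(zfit(list(zip(ps,ims))+[(P("wrist",s),b)]))
# tool-frame tip ray: left inner tip px
k=get_calibration("wrist");T=np.array(k["T_tool_cam"]);K=np.array(k["camera_matrix"])
for px in [(172,224),(343,224)]:
    d=T[:3,:3]@np.linalg.solve(K,[*px,1]);o=T[:3,3];lam=(np.sign(px[0]-257)*.047-o[1])/d[1];print(px,(o+lam*d).round(4))
print("unreach?",inverse_kinematics([.475,.17,.005],quat(.24+4*np.pi/3)) is not None)
E
```

```text
(array([474.11646147, 170.22295661,   2.30713851,  71.80325296]), np.float64(0.08650348564611854))
[0.47469723 0.16976915 0.15997065] -1.8544246908296316
(array([472.01516313, 166.52432925,   2.18240078,  85.90667115]), np.float64(0.06033720109517415))
(array([473.74354825, 170.20220483,   2.17877102,  72.82852129]), np.float64(0.17051731635295586))
(172, 224) [ 0.008  -0.047  -0.0327]
(343, 224) [ 0.0082  0.047  -0.0335]
unreach? True
```

```bash
python3 - <<'E'
from h import *
x,y,th=.4745,.170,.230
q=quat(th+4*np.pi/3)
move_l([x,y,.06],frame=q) ; hit=move_l([x,y,.016],max_speed=.06,until_force=6)
s=read_state();print(hit,s["tcp_pos"],np.round(s["force"],2),s["clock"])
if not hit:
    grasp(7);s=read_state();print("grip",s["grip_width"],s["grip_force"],np.round(s["force"],2),np.round(s["torque"],3),s["clock"],np.round(s["joints"],2),s["tcp_pos"])
    cv2.imwrite("pics/g2.png",camera("wrist"))
E
```

```text
False [0.47467064 0.1700411  0.01614976] [ 0.51  0.35 -0.34] 15.8333
grip 0.04409381000652128 7.0114874839782715 [-5.3   0.8   3.95] [ 0.481  1.286 -0.121] 16.6667 [-0.61  0.37  0.16  2.13 -0.09  0.66  2.47] [0.47368227 0.17019973 0.01592533]
```

```bash
python3 - <<'E'
from h import *
s=read_state();q=s["orientation"]
move_l([.4732,.1700,.0161],frame=quat(.23+4*np.pi/3),max_speed=.02)
s=read_state();print(s["tcp_pos"],np.round(s["force"],2),np.round(s["torque"],3),s["clock"],s["grip_width"])
j=np.array(s["joints"]);
for i in range(6):
    j[6]-=.08;move_j(j);s=read_state()
    print(round(s["clock"],2),round(j[6],2),np.round(s["joints"][6],3),np.round(s["force"],1),np.round(s["torque"],3),round(s["grip_width"],4),np.round(s["tcp_pos"],4))
E
```

```text
[0.47358952 0.17016218 0.01609945] [ 3.56  2.14 -4.94] [ 0.514 -0.729 -0.11 ] 16.9667 0.04438246125963011
17.22 2.38 2.386 [ 2.4 -0.1 -3.3] [ 0.272 -0.573 -0.138] 0.0442 [0.4737 0.1701 0.0161]
17.47 2.3 2.308 [ 4.8 -0.2 -4.7] [ 0.134 -0.875 -0.089] 0.0441 [0.4738 0.1701 0.0161]
17.72 2.22 2.227 [ 5.1 -0.6 -5.6] [ 0.157 -1.091 -0.105] 0.044 [0.4739 0.1701 0.0161]
17.97 2.14 2.147 [ 5.7 -0.1 -4.9] [ 0.029 -1.213 -0.137] 0.0441 [0.474  0.17   0.0161]
18.22 2.06 2.067 [ 5.6 -1.1 -6.3] [-0.102 -1.39  -0.101] 0.0435 [0.4741 0.1699 0.0162]
18.47 1.98 1.987 [ 5.8 -1.9 -6. ] [-0.185 -1.462 -0.102] 0.0441 [0.4742 0.1699 0.0162]
```

```bash
python3 - <<'E'
from h import *
def q():s=read_state();return s
s=q();c=[.4740,.1699,.0161]
move_l(c,max_speed=.02);s=q();print(s["clock"],np.round(s["force"],1),np.round(s["torque"],3))
ps=yaw();j=np.array(inverse_kinematics(c,quat(ps)));base=None
while j[6]>-2.5:
    j[6]-=.08;move_j(j);s=q();t=s["torque"][2]
    print(round(s["clock"],2),round(j[6],2),round(s["joints"][6]-j[6],3),np.round(s["force"],1),np.round(s["torque"],3),round(s["grip_width"],4))
    if abs(t+.1)>.12: break
E
```

```text
18.7167 [ 5.  -1.2 -5. ] [ 0.015 -1.082 -0.081]
18.97 1.91 0.0 [ 4.7 -1.  -4.9] [-0.097 -1.196 -0.117] 0.0438
19.22 1.83 0.0 [ 5.2 -1.1 -4.9] [-0.247 -1.348 -0.077] 0.0441
19.47 1.75 0.0 [ 5.9 -2.3 -5. ] [-0.332 -1.482 -0.074] 0.0437
19.72 1.67 0.0 [ 6.4 -2.8 -4.5] [-0.55  -1.551 -0.08 ] 0.0439
19.97 1.59 0.0 [ 7.1 -2.7 -4.4] [-0.689 -1.573 -0.119] 0.0439
20.22 1.51 0.0 [ 6.3 -4.2 -4.6] [-0.791 -1.695 -0.148] 0.0438
20.47 1.43 0.0 [ 6.6 -4.1 -4.3] [-0.949 -1.654 -0.095] 0.0439
20.72 1.35 0.0 [ 6.9 -5.5 -3.7] [-1.107 -1.536 -0.074] 0.0436
20.97 1.27 0.0 [ 6.2 -5.5 -4.5] [-1.287 -1.567 -0.146] 0.044
21.22 1.19 0.0 [ 6.  -5.9 -2.6] [-1.416 -1.344 -0.127] 0.0439
21.47 1.11 0.0 [ 5.7 -6.5 -2.5] [-1.535 -1.293 -0.118] 0.0446
21.72 1.03 0.0 [ 5.6 -7.4 -1.2] [-1.649 -1.312 -0.114] 0.0442
21.97 0.95 0.0 [ 4.  -8.3 -1.6] [-1.669 -1.13  -0.038] 0.0444
22.22 0.87 0.0 [ 4.1 -6.9  0.1] [-1.831 -0.975 -0.065] 0.0441
22.47 0.79 0.0 [ 3.9 -8.2 -0.1] [-1.826 -0.961 -0.131] 0.0443
22.72 0.71 0.0 [ 2.3 -7.9  1.2] [-1.785 -0.647 -0.084] 0.0444
22.97 0.63 0.0 [ 2.9 -7.5  0.7] [-1.865 -0.643 -0.093] 0.0438
23.22 0.55 0.0 [ 2.3 -8.1  1.4] [-1.86  -0.558 -0.128] 0.0443
23.47 0.47 0.0 [ 1.2 -7.6  2.3] [-1.805 -0.268 -0.087] 0.0438
23.72 0.39 0.0 [ 1.3 -7.   2.3] [-1.772 -0.21  -0.164] 0.044
23.97 0.31 0.0 [ 0.7 -8.   2.6] [-1.822 -0.183 -0.111] 0.0443
24.22 0.23 0.0 [ 0.5 -6.9  1.9] [-1.714 -0.026 -0.093] 0.0442
24.47 0.15 0.0 [-0.8 -5.   2.4] [-1.327  0.256  0.035] 0.0445
```

```bash
python3 - <<'E'
from h import *
s=read_state();j=np.array(s["joints"]);print(np.round(s["torque"],3))
for i in range(3):
    j[6]-=.03;move_j(j);s=read_state();t=s["torque"][2]
    print(round(s["clock"],2),round(j[6],3),np.round(s["force"],1),np.round(s["torque"],3),round(s["grip_width"],5),s["grip_force"])
    if t>.25: break
E
```

```text
[-1.327  0.256  0.035]
24.72 0.118 [0.7 1.7 0.7] [ 0.156 -0.04   0.173] 0.04505 7.158707021735609
24.97 0.088 [-0.6  0.4  3.1] [0.213 0.131 0.305] 0.04535 7.3547476914245635
```

```bash
cat >> zf.py <<'E'
def topfit(views,z=72):
    H=[hexmask(im,proj(p,[.4738,.17,.065]))[0].astype(np.float32) for p,im in views]
    def cost(v):
        c=0
        for (p,_),h in zip(views,H):
            q=hexpoly(p,v[0]*.001,v[1]*.001,v[2]*.1,z=[z*.001]);i=cv2.intersectConvexConvex(q,h)[0]
            c+=1-i/(cv2.contourArea(q)+cv2.contourArea(h)-i)
        return c
    r=min((minimize(cost,[474,170,t],method="Nelder-Mead",options=dict(initial_simplex=[[474,170,t],[478,170,t],[474,174,t],[474,170,t+1.5]])) for t in(0,2.5,5,7.5)),key=lambda r:r.fun)
    return r.x,r.fun/len(views)
E
python3 - <<'E'
from zf import *
print("yaw",yaw());open_jaws();s=read_state();print(s["clock"],np.round(s["torque"],3))
V=[]
move_l([.4738,.17,.15],max_speed=.4)
for i,p in enumerate([[.4738,.17,.2],[.50,.12,.2]]):
    if i: move_l(p,max_speed=.3)
    else: move_l(p,max_speed=.3)
    s=read_state();im=camera("wrist");V.append((P("wrist",s),im));cv2.imwrite(f"pics/t{i}.png",im)
for v in V:print(topfit([v]))
print(topfit(V),zfit(V))
# go look at wrench
W=[]
for i,p in enumerate([[.47,-.17,.25],[.56,-.2,.25]]):
    move_pose(p,quat(np.pi/2+.24)) ;s=read_state();im=camera("wrist");W.append(P("wrist",s));np.save(f"w{i}.npy",W[-1]);cv2.imwrite(f"pics/wr{i}.png",im)
    print(s["clock"],[(n,[(np.round(d["at"],1).tolist(),round(d["conf"],2)) for d in mark_of("wrist",n)][:2]) for n in("wrench","jaw","mat")])
E
```

```text
yaw 2.042020421374489
25.85 [-0.034  0.049  0.046]
(array([474.17582727, 170.57431298,  11.32644325]), np.float64(0.043626881033438925))
(array([474.90638024, 169.23756099,   0.53159436]), np.float64(0.019734684794456392))
(array([4.74588443e+02, 1.69706147e+02, 3.05806544e-01]), np.float64(0.05083858955119874)) (array([474.7958109 , 169.23503035,   0.5073869 ,  69.04399424]), np.float64(0.07467453861820295))
28.225 [('wrench', []), ('jaw', [([294.9, 207.6], 0.6)]), ('mat', [([170.1, 275.0], 0.94)])]
28.8917 [('wrench', [([140.0, 176.3], 0.85)]), ('jaw', [([261.9, 150.7], 0.63)]), ('mat', [([130.6, 220.0], 0.69)])]
```

```bash
python3 - <<'E'
import cv2,numpy as np
cv2.imwrite("pics/wrv.png",np.hstack([cv2.resize(cv2.imread(f"pics/wr{i}.png")[60:384,100:420],(395,400)) for i in(0,1)]))
E
```

```text
(no output)
```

View pics/wrv.png

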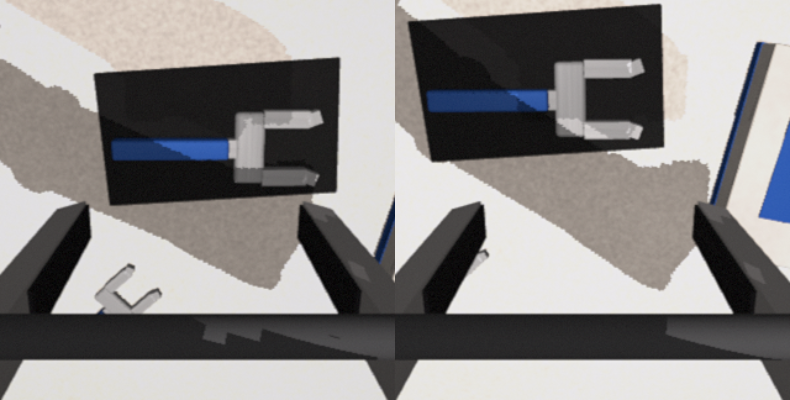

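```bash
python3 - <<'E'
from h import *
ps=[np.load(f"w{i}.npy") for i in(0,1)];C=[]
for i in(0,1):
    im=cv2.imread(f"pics/wr{i}.png");h=cv2.cvtColor(im,cv2.COLOR_BGR2HSV)
    m=cv2.inRange(h,(100,110,40),(130,255,255));m[230:]=0;m[:,330:]=0
    n,l,st,ce=cv2.connectedComponentsWithStats(m);k=1+st[1:,4].argmax();print(st[k])
    pts=np.argwhere(l==k)[:,::-1].astype(np.float32);r=cv2.minAreaRect(pts);b=cv2.boxPoints(r);print(np.round(r[0],1),np.round(r[1],1),round(r[2],1))
    b=b[np.argsort(b[:,0])];L=b[:2][np.argsort(b[:2,1])];R=b[2:][np.argsort(b[2:,1])];C.append(np.vstack([L,R,[r[0]]]))
X=[tri([(ps[i],C[i][k][::-1]) for i in(0,1)]) for k in range(5)]
print(np.round(X,4))
for i in(0,1):
    Y=np.array([onz(ps[i],C[i][k][::-1],.022) for k in range(5)]);d=(Y[2]+Y[3]-Y[0]-Y[1])/2
    print("z=.022",Y.round(4).tolist(),"len",np.linalg.norm(d),"wid",np.linalg.norm(Y[0]-Y[1]),"ang",np.arctan2(d[1],d[0]))
print("jaw",tri([(ps[0],(294.9,207.6)),(ps[1],(261.9,150.7))]))
E
```

```text
[ 190  171   95   20 1758]
[237.  180.5] [19. 94.] 90.0
[ 125  132   99   19 1817]
[174. 141.] [98. 18.] -0.0
[[ 0.3891 -0.2053  0.0164]
 [ 0.3957 -0.2265  0.0274]
 [ 0.5098 -0.1766  0.01  ]
 [ 0.5152 -0.1983  0.0217]
 [ 0.4521 -0.2019  0.0188]]
z=.022 [[0.3901, -0.2032], [0.395, -0.2283], [0.5085, -0.174], [0.5151, -0.1986], [0.4521, -0.2009]] len 0.1228110487238342 wid 0.025531481047373912 ang 0.24229442852092592
z=.022 [[0.3907, -0.205], [0.3939, -0.2277], [0.5105, -0.1757], [0.5154, -0.1979], [0.4527, -0.2015]] len 0.1241899815999137 wid 0.022844144050967553 ang 0.24014812990803364
jaw [ 0.44918754 -0.37918163  0.01514749]
```

```bash
python3 - <<'E'
from h import *
a=.241;o=[.4499,-.2018];Q=quat(a)
print(np.round(inverse_kinematics([*o,.1],Q),2))
for ps,al in((2.13,-1.01),(1.33,-1.81)):
    for r in(.13,.2):print(ps,r,np.round(inverse_kinematics([.4742+r*np.cos(al),.1693+r*np.sin(al),.03],quat(ps)),2) if inverse_kinematics([.4742+r*np.cos(al),.1693+r*np.sin(al),.03],quat(ps)) is not None else None)
move_pose([*o,.06],Q);hit=move_l([*o,-.025],max_speed=.08,until_force=6);s=read_state();print(hit,s["tcp_pos"],s["clock"])
if not hit:
    grasp(60);s=read_state();print(s["grip_width"],s["grip_force"],np.round(s["force"],1),s["clock"])
    hit=move_l([*o,.03],max_speed=.15);s=read_state();print(s["grip_width"],np.round(s["force"],1),np.round(s["torque"],2),s["clock"],s["tcp_pos"])
    im=camera("wrist");im2=camera("scene");cv2.imwrite("pics/lift.png",np.hstack([im[:,60:460],cv2.resize(im2[140:268,150:283],(400,384))]))
E
```

```text
[-0.38  0.28  0.8   2.11 -0.27  0.85 -0.76]
2.13 0.13 [-0.51  0.41  0.34  2.03 -0.21  0.73  0.53]
2.13 0.2 [-0.39  0.46  0.35  1.96 -0.23  0.76  0.65]
1.33 0.13 [-0.66  0.28  0.48  2.25 -0.21  0.65 -0.26]
1.33 0.2 [-0.56  0.26  0.54  2.29 -0.22  0.64 -0.1 ]
False [ 0.45024145 -0.20190923 -0.02459563] 31.5333
0.021380424486281364 59.96550679206848 [0.3 0.4 0.1] 32.6417
0.02166228016118677 [-0.7 -0.3 -2.6] [-0.08  0.28 -0.02] 33.1583 [ 0.44997999 -0.20125682  0.02971452]
```

View pics/lift.png

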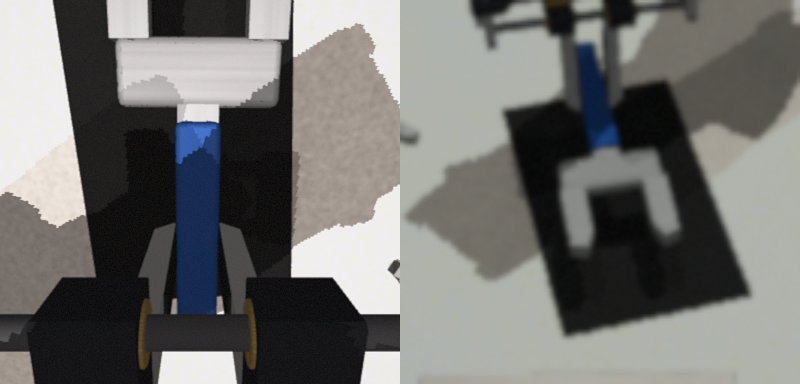

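```bash
python3 - <<'E'
from h import *
k=get_calibration("wrist");Ti=np.linalg.inv(np.array(k["T_tool_cam"]));p=np.array(k["camera_matrix"])@Ti[:3]
f=lambda x,y,z:np.round(proj(p,[x,y,z]),1)
for dz in(0,.005,.01):print(dz,"handle front",f(.065,-.011,-.048+dz),f(.065,.011,-.048+dz),"head back",f(.072,-.043,-.043+dz),f(.072,.043,-.043+dz),"bottom x103",f(.1035,0,-.043+dz),f(.1035,0.0228,-.043+dz))
s=read_state();print(yaw(),rot(s["orientation"]).apply([0,0,1]))
E
```

```text
0 handle front [123.9 235. ] [123.8 282.2] head back [108.1 168. ] [108.  349.2] bottom x103 [ 36.2 258.6] [ 36.2 309.3]
0.005 handle front [123.1 235.7] [123.1 281.5] head back [107.8 170.6] [107.7 346.6] bottom x103 [ 38.  258.6] [ 38.  307.7]
0.01 handle front [122.4 236.3] [122.3 280.8] head back [107.5 173. ] [107.4 344.1] bottom x103 [ 39.8 258.6] [ 39.7 306.2]
0.2413592653052337 [-1.15378821e-03  3.07416970e-04 -9.99999287e-01]
```

```bash
python3 - <<'E'
from h import *
im=cv2.imread("pics/lift.png")[:,:400];h=cv2.cvtColor(im,cv2.COLOR_BGR2HSV)
m=cv2.inRange(h,(100,100,30),(130,255,255))
for r in (122,124,128,135,150,170,190,210,230,250):
    c=np.flatnonzero(m[r,150:250])+150+60; print(r,c.min() if len(c) else None,c.max()+1 if len(c) else None,len(c))
g=im[:,:,1].astype(int);v=cv2.inRange(h,(0,0,100),(180,60,255))
for r in (45,60,80,100):
    print(r,g[r,105:130].tolist(),g[r,270:290].tolist())
E
```

```text
122 241 274 33
124 236 280 44
128 235 281 46
135 235 281 46
150 235 281 46
170 235 281 46
190 235 280 45
210 235 280 45
230 236 279 43
250 236 279 43
45 [35, 35, 33, 35, 35, 31, 37, 36, 34, 43, 98, 140, 160, 166, 176, 184, 190, 194, 195, 195, 194, 195, 195, 196, 196] [196, 195, 194, 194, 196, 191, 183, 175, 166, 158, 140, 97, 40, 34, 35, 36, 38, 36, 35, 36]
60 [35, 30, 32, 34, 32, 37, 33, 35, 32, 30, 48, 88, 138, 168, 178, 187, 197, 204, 208, 205, 208, 208, 207, 206, 206] [199, 200, 201, 200, 198, 191, 181, 172, 160, 146, 107, 51, 36, 35, 33, 36, 37, 34, 35, 34]
80 [38, 35, 36, 38, 36, 34, 32, 39, 36, 35, 36, 57, 114, 153, 169, 181, 193, 202, 210, 212, 212, 211, 211, 211, 212] [200, 200, 192, 152, 115, 104, 98, 95, 89, 62, 30, 22, 21, 20, 21, 18, 21, 20, 19, 20]
100 [40, 29, 38, 33, 32, 35, 36, 34, 34, 32, 31, 34, 32, 57, 108, 136, 144, 151, 156, 161, 163, 162, 162, 162, 162] [113, 115, 111, 105, 99, 95, 87, 72, 43, 21, 19, 21, 19, 20, 22, 21, 20, 20, 19, 23]
```

```bash
cat >> h.py <<'E'
CX,CY,ZW=.4742,.1694,.0275
def wpose(phi,r=.13,cx=CX,cy=CY,z=ZW): return [cx-r*np.cos(phi),cy-r*np.sin(phi),z]
E
python3 - <<'E'
from h import *
f=2.129
move_l([.45,-.2015,.13],max_speed=.4)
p=wpose(f,.205,z=.11);move_pose(p,quat(f));s=read_state();print(s["clock"],np.round(s["force"],1),s["grip_width"])
move_l(wpose(f,.205),max_speed=.15)
s=read_state();im=camera("wrist");im2=camera("scene");print(s["clock"],s["tcp_pos"],np.round(s["force"],1))
pr=P("wrist",s);print([np.round(proj(pr,X)[::-1],0) for X in([.4742,.1694,.072],[.4742,.1694,.096])])
cv2.imwrite("pics/stage.png",np.hstack([im[:,60:460],cv2.resize(im2[130:258,290:423],(400,384),interpolation=2)]))
E
```

```text
34.9667 [-0.8 -0.7 -2.6] 0.021469469930159777
35.6667 [ 0.58320491 -0.00477001  0.02813091] [ 0.4  1.2 -2.3]
[array([ 254., -262.]), array([ 253., -342.])]
```

View pics/stage.png

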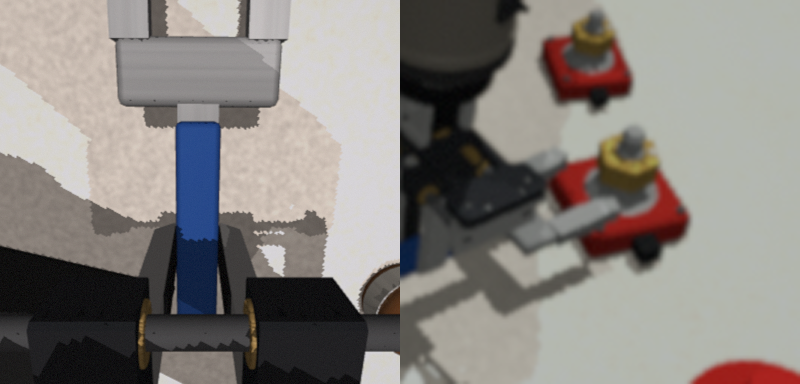

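```bash
python3 - <<'E'
from h import *
s=read_state();R=rot(s["orientation"]);t=np.array(s["tcp_pos"]);ps=P("scene")
for lab,x,y,zt in (("tipR top",.162,-.034,.013),("tipR bot",.162,-.034,0),("tipL top",.162,.034,.013),("headback corner top",.072,-.041,.013),("headback+ top",.072,.041,.013)):
    X=t+R.apply([x,-y,-.0286-zt]);r,c=proj(ps,X);print(lab,X.round(3),"crop px",round(400+(c-290)*400/133),round((r-130)*3))
hit=move_l(wpose(2.129,.1345),max_speed=.05,until_force=12)
s=read_state();print(hit,s["clock"],s["tcp_pos"],wpose(2.129,.1345),np.round(s["force"],1),np.round(s["torque"],2))
E
```

```text
tipR top [0.527 0.151 0.07 ] crop px 616 197
tipR bot [0.527 0.151 0.057] crop px 613 209
tipL top [0.469 0.115 0.07 ] crop px 561 145
headback corner top [0.58  0.078 0.07 ] crop px 529 246
headback+ top [0.511 0.035 0.07 ] crop px 465 180
True 36.65 [0.55945226 0.03260377 0.02727704] [np.float64(0.5454397265829057), np.float64(0.05531603374534687), 0.0275] [-1.8  0.1 -3.1] [-0.07  0.46  0.31]
```

```bash
cat >> h.py <<'E'
def wf(s,phi): # force in wrench axes
    f=s["force"];return np.round([f[0]*np.cos(phi)+f[1]*np.sin(phi),-f[0]*np.sin(phi)+f[1]*np.cos(phi),f[2],s["torque"][2]],2)
E
python3 - <<'E'
from h import *
f=2.129
for d,r in((.0008,.161),(.0008,.150),(.0008,.140),(.0008,.132)):
    c=[CX-d*np.sin(f),CY+d*np.cos(f)]
    hit=move_l(wpose(f,r,*c),max_speed=.05,until_force=12)
    s=read_state();t=np.array(s["tcp_pos"][:2])-c;print(hit,round(s["clock"],2),"r",round(np.hypot(*t),4),wf(s,f),np.array(s["tcp_pos"]).round(4))
    if hit:break
E
```

```text
False 36.9 r 0.1607 [-0.36  0.93 -1.33  0.09] [0.5585 0.0326 0.0274]
False 37.27 r 0.1494 [ 0.76  0.33 -2.04  0.09] [0.5527 0.0423 0.0275]
False 37.62 r 0.1394 [-0.08  0.38 -2.03  0.1 ] [0.5474 0.0507 0.0275]
False 37.92 r 0.1315 [ 0.44  0.72 -2.39  0.17] [0.5432 0.0575 0.0275]
```

```bash
cat > turn.py <<'E'
from h import *
import sys
f0,fend,st,lim=map(float,sys.argv[1:5])
d=.0008;c=[CX-d*np.sin(2.129),CY+d*np.cos(2.129)]
f=f0
while f>fend:
    f-=st;move_l(wpose(f,.1305,*c),frame=quat(f),max_speed=.06)
    s=read_state();w=wf(s,f);M=w[3]-.13*w[1]
    print(round(s["clock"],2),"phi",round(f,3),"yaw",round(yaw(),3),w,"M",round(M,2),np.round(np.array(s["tcp_pos"])-wpose(f,.1305,*c),4)[:2],round(s["grip_width"],4))
    if M>lim:break
E
python3 turn.py 2.129 1.85 .05 1.6
```

```text
38.18 phi 2.079 yaw 2.08 [ 0.14  1.72 -2.63  0.18] M -0.04 [-0.0001 -0.0001] 0.0213
38.44 phi 2.029 yaw 2.031 [-1.2   1.52 -2.06  0.31] M 0.11 [ 0.0003 -0.    ] 0.0214
38.7 phi 1.979 yaw 1.981 [-1.61  0.36 -1.73  0.35] M 0.3 [0.0004 0.    ] 0.0214
38.96 phi 1.929 yaw 1.931 [-2.1   0.73 -1.7   0.27] M 0.18 [0.0003 0.    ] 0.0218
39.22 phi 1.879 yaw 1.881 [-3.41 -0.16 -2.25  0.35] M 0.37 [ 0.0002 -0.    ] 0.0215
39.48 phi 1.829 yaw 1.831 [-3.01 -0.52 -2.23  0.28] M 0.35 [ 0.0002 -0.    ] 0.0213
```

```bash
python3 turn.py 1.829 1.15 .06 1.3
```

```text
39.76 phi 1.769 yaw 1.771 [-4.63  0.59 -2.88  0.25] M 0.17 [ 0.0002 -0.    ] 0.0213
40.04 phi 1.709 yaw 1.712 [-3.81  0.26 -2.4   0.25] M 0.22 [ 0.0002 -0.    ] 0.0213
40.33 phi 1.649 yaw 1.652 [-4.66 -0.66 -2.27  0.22] M 0.31 [ 0.0002 -0.    ] 0.0215
40.61 phi 1.589 yaw 1.592 [-5.98 -0.07 -2.15  0.26] M 0.27 [ 0.0002 -0.    ] 0.0213
40.89 phi 1.529 yaw 1.533 [-6.26 -1.93 -2.    0.29] M 0.54 [0.0007 0.    ] 0.0211
41.17 phi 1.469 yaw 1.474 [-3.73 -7.91 -3.03  0.64] M 1.67 [0.0021 0.0004] 0.0216
```

```bash
python3 turn.py 1.469 1.40 .03 3.5; python3 - <<'E'
from h import *
pause(.3);s=read_state();print(wf(s,1.41))
im=camera("top");cv2.imwrite("pics/tt.png",im)
im=camera("wrist");cv2.imwrite("pics/tw.png",im)
for c in("top","wrist"):print(c,[(np.round(d["at"],1).tolist(),round(d["conf"],2)) for d in mark_of(c,"tail_edge")])
E
```

```text
41.42 phi 1.439 yaw 1.444 [ -2.15 -10.25  -2.47   0.81] M 2.14 [0.003  0.0005] 0.0217
41.67 phi 1.409 yaw 1.414 [ -3.63 -13.44  -2.17   0.94] M 2.69 [0.0039 0.0005] 0.0212
41.92 phi 1.379 yaw 1.384 [ -0.16 -15.58  -3.24   1.06] M 3.09 [0.0044 0.0007] 0.0216
[ -1.31 -14.9   -3.58   1.05]
top []
wrist []
```

```bash
python3 - <<'E'
from h import *
d=.0008;c=[CX-d*np.sin(2.129),CY+d*np.cos(2.129)]
for f in(1.42,1.445,1.465,1.48):
    move_l(wpose(f,.1305,*c),frame=quat(f),max_speed=.05)
    s=read_state();w=wf(s,f);M=w[3]-.13*w[1];print(round(s["clock"],2),f,round(yaw(),3),w,"M",round(M,2))
    if M<.25:break
E
```

```text
42.68 1.42 1.426 [  1.99 -10.2   -2.4    0.78] M 2.11
42.93 1.445 1.45 [ 2.34 -5.73 -3.51  0.55] M 1.29
43.18 1.465 1.468 [ 6.46 -3.24 -3.65  0.47] M 0.89
43.43 1.48 1.483 [ 5.87 -1.9  -2.48  0.29] M 0.54
```

```bash
python3 - <<'E'
from h import *
d=.0008;c=[CX-d*np.sin(2.129),CY+d*np.cos(2.129)]
for f in(1.5,1.52,1.54):
    move_l(wpose(f,.1305,*c),frame=quat(f),max_speed=.05)
    s=read_state();w=wf(s,f);M=w[3]-.13*w[1];print(round(s["clock"],2),f,round(yaw(),3),w,"M",round(M,2))
    if M<.0:break
E
```

```text
43.68 1.5 1.503 [ 6.67  1.22 -2.94  0.18] M 0.02
43.93 1.52 1.523 [ 6.42  1.75 -2.26  0.17] M -0.06
```

```bash
python3 - <<'E'
from h import *
d=.0008;c=[CX-d*np.sin(2.129),CY+d*np.cos(2.129)]
f=1.52
for r in(.134,.138,.143):
    move_l(wpose(f,r,*c),frame=quat(f),max_speed=.04)
    s=read_state();w=wf(s,f);M=w[3]-r*w[1];print(round(s["clock"],2),r,round(yaw(),3),w,"M",round(M,2))
    if abs(M)>.25 : break
E
```

```text
44.18 0.134 1.523 [10.63 -2.71 -2.31  0.33] M 0.69
```

```bash
python3 - <<'E'
from h import *
f=1.53
for r,cx in((.134,.4741),(.134,.4745),(.137,.4745),(.141,.4745),(.146,.4745)):
    move_l(wpose(f,r,cx,.1690),frame=quat(f),max_speed=.04)
    s=read_state();w=wf(s,f);M=w[3]-r*w[1];print(round(s["clock"],2),r,cx,round(yaw(),3),w,"M",round(M,2),np.array(s["tcp_pos"]).round(4))
    if r>.134 and abs(M)>.5 : break
E
```

```text
44.43 0.134 0.4741 1.534 [11.96  0.26 -3.45  0.28] M 0.25 [0.4689 0.0371 0.0275]
44.68 0.134 0.4745 1.534 [ 9.88  1.43 -3.01  0.32] M 0.13 [0.469  0.0371 0.0275]
44.93 0.137 0.4745 1.534 [19.28  0.56 -3.5   0.39] M 0.31 [0.4691 0.0353 0.0276]
45.18 0.141 0.4745 1.535 [20.59  1.32 -3.13  0.42] M 0.23 [0.469  0.0316 0.0276]
45.46 0.146 0.4745 1.533 [ 8.16  0.97 -1.91  0.28] M 0.14 [0.4683 0.0246 0.0274]
```

```bash
python3 - <<'E'
from h import *
s=read_state();im=camera("wrist");h=cv2.cvtColor(im,cv2.COLOR_BGR2HSV);m=cv2.inRange(h,(100,100,30),(130,255,255))
for r in range(100,132,4):
    c=np.flatnonzero(m[r,200:310])+200;print(r,(c.min(),c.max()+1) if len(c) else None)
im2=camera("top");pr=P("top");r,c=proj(pr,[.4742,.169,.07]);r,c=int(r),int(c);print(r,c)
cv2.imwrite("pics/wd.png",np.hstack([im[:,60:460],cv2.resize(im2[r-32:r+32,c-33:c+33],(400,384),interpolation=2)]))
E
```

```text
100 None
104 None
108 None
112 None
116 None
120 None
124 (np.int64(236), np.int64(278))
128 (np.int64(235), np.int64(279))
213 157
```

View pics/wd.png

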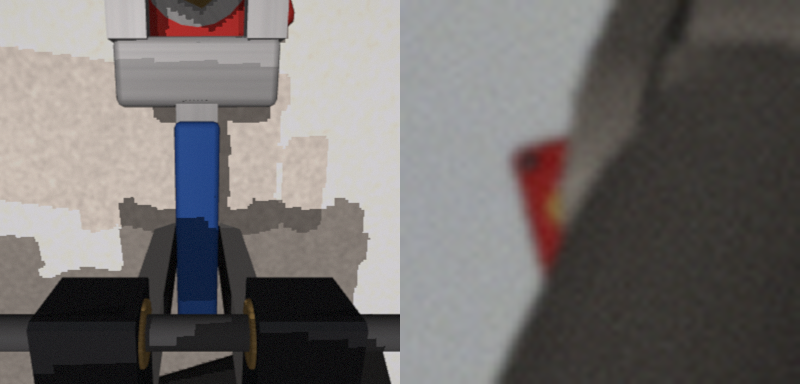

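```bash
python3 - <<'E'
from h import *
f=1.53
for r in (.151,.157,.165,.205):
    move_l(wpose(f,r,.4745,.1690),frame=quat(f),max_speed=.05 if r<.17 else .12)
    s=read_state();w=wf(s,f);M=w[3]-r*w[1];print(round(s["clock"],2),r,round(yaw(),3),w,"M",round(M,2))
    if abs(M)>.6 : break
E
```

```text
45.81 0.151 1.531 [-0.72  1.83 -2.1   0.2 ] M -0.08
46.08 0.157 1.529 [-0.94  2.07 -2.09  0.16] M -0.16
46.38 0.165 1.529 [ 0.32 -0.25 -2.56  0.04] M 0.08
46.87 0.205 1.529 [ 0.31  0.42 -2.06 -0.03] M -0.12
```

```bash
python3 - <<'E'
from zf import *
s=read_state();t=s["tcp_pos"];move_l([t[0],t[1],.12],max_speed=.35)
move_pose([.46,.045,.14],quat(.241));V=[]
for p in([.46,.045,.14],[.475,.055,.16]):
    move_l(p,max_speed=.3) if V else None
    s=read_state();im=camera("wrist");pr=P("wrist",s);V.append((pr,im));print(s["clock"],np.round(proj(pr,[.4742,.1694,.072])[::-1]))
    cv2.imwrite(f"pics/v{len(V)}.png",im)
for v in V:
    try:print(topfit([v]))
    except Exception as e:print(e)
r,c=map(int,proj(*[V[0][0]],[.4742,.1694,.072]))
r0=max(r-70,0);cv2.imwrite("pics/vv.png",np.hstack([cv2.resize(i[max(int(proj(p,[.4742,.1694,.072])[0])-60,0):][:120,max(int(proj(p,[.4742,.1694,.072])[1])-60,0):][:,:120],(400,400),interpolation=2) for p,i in V]))
E
```

```text
48.6583 [112. 140.]
48.9583 [131. 158.]
(array([473.69217563, 167.79587065,   6.37717297]), np.float64(0.12382312774504989))
(array([474.17538635, 167.56779518,   5.80586567]), np.float64(0.11347048155620654))
```

View pics/vv.png

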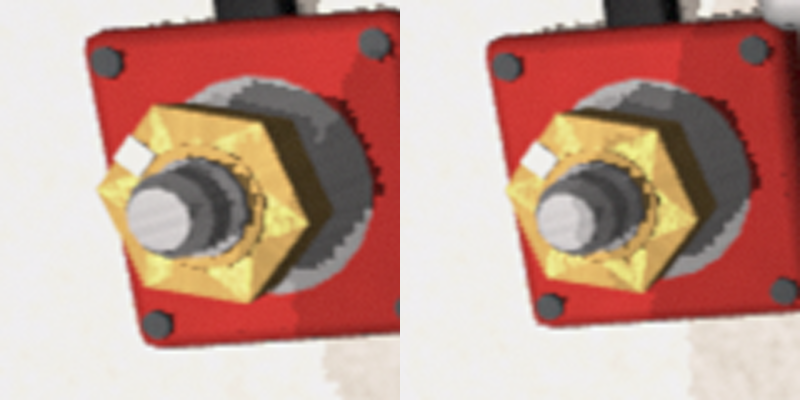

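```bash
python3 - <<'E'
from h import *
s=read_state()
# rebuild both projections: second is present pose
p2=P("wrist",s)
def off(p):r,c=proj(p,[.4742,.1694,.072]);return int(r)-60,int(c)-60
def go(p,C):
    ro,co=off(p);Y=np.array([onz(p,(ro+y*.3-.35,co+x*.3-.35),.072) for x,y in C]);m=Y.mean(0);d=Y-m
    a=np.arctan2(d[:,1],d[:,0]);print(m.round(4),np.hypot(*d.T).round(4),np.mod(a,np.pi/3).round(3))
    mk=onz(p,(ro+158*.3,co+140*.3),.072)-m;print("mark",np.arctan2(mk[1],mk[0]))
go(p2,[(557,115),(660,130),(697,217),(645,293),(548,277),(509,188)] and [(157,115),(260,130),(297,217),(245,293),(148,277),(109,188)])
# mark in earlier views: n0,t0
def brass_mark(f,p):
    im=cv2.imread(f);r,c=proj(p,[.4742,.1694,.072]);r,c=int(r),int(c)
    return im[r-30:r+30,c-30:c+30]
E
```

```text
[0.4734 0.1696] [0.0251 0.0256 0.0248 0.0256 0.0256 0.0245] [0.631 0.579 0.629 0.601 0.588 0.587]
mark 1.1385273675396825
```

```bash
python3 - <<'E'
from h import *
Q=quat(.241);o=[.450,-.2018]
move_pose([*o,.05],Q)
hit=move_l([*o,-.015],max_speed=.12,until_force=8);print(hit)
hit=move_l([*o,-.0250],max_speed=.03,until_force=8);s=read_state();print(hit,s["tcp_pos"],np.round(s["force"],1),np.round(s["torque"],2),s["clock"])
E
```

```text
False
True [ 0.45039424 -0.20158918 -0.02501126] [-1.6  0.2  9.7] [ 0.25  0.56 -0.01] 51.175
```

```bash
python3 - <<'E'
from h import *
open_jaws();move_l([.450,-.2018,.12],max_speed=.2)
move_pose([.46,-.06,.25],quat(.241));s=read_state();print(s["clock"],np.round(s["force"],1))
im=camera("top");im2=camera("scene");pr=P("wrist",s);w=camera("wrist")
cv2.imwrite("pics/end.png",np.hstack([cv2.resize(im[150:280,130:330],(400,260),interpolation=2),cv2.resize(im2[130:260,170:370],(400,260),interpolation=2)]))
cv2.imwrite("pics/endw.png",w)
for c in("top","scene","wrist"):
    for n in("wrench","jaw","tail_edge","jar","chopper","carton"):print(c,n,[(np.round(d["at"],1).tolist(),round(d["conf"],2)) for d in mark_of(c,n)][:2])
E
```

```text
54.125 [-0.1 -0.5 -1.1]
top wrench [([225.3, 290.3], 0.75), ([249.3, 379.8], 0.73)]
top jaw [([229.3, 356.0], 0.93), ([185.1, 281.4], 0.58)]
top tail_edge [([209.0, 155.3], 0.68), ([275.7, 154.4], 0.63)]
top jar [([125.2, 218.0], 0.63)]
top chopper [([124.8, 149.6], 0.8)]
top carton [([115.8, 285.5], 0.83)]
scene wrench [([173.2, 118.8], 0.86), ([189.7, 213.9], 0.84)]
scene jaw [([188.4, 140.2], 0.73), ([229.3, 221.8], 0.62)]
scene tail_edge [([134.5, 360.5], 0.68), ([177.8, 367.7], 0.58)]
scene jar [([292.7, 302.4], 0.8)]
scene chopper [([292.8, 404.4], 0.88)]
scene carton [([303.5, 207.5], 0.88)]
wrist wrench []
wrist jaw [([219.7, 481.2], 0.79)]
wrist tail_edge [([245.2, 45.6], 0.97), ([98.1, 48.4], 0.79)]
wrist jar []
wrist chopper []
wrist carton [([104.1, 66.4], 0.17)]
```

View pics/end.png

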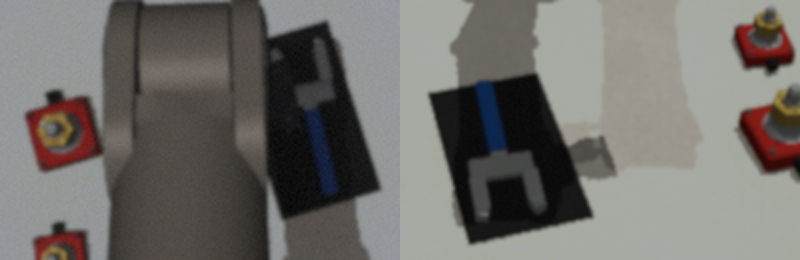

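The spanner lies flat on the mat, and the jar, chopper and carton have not moved. The nut's last measured angle agrees with where the spanner met the stop.

```bash
python3 -c "
from station import *
print(close_job())"
```

```text
the job is handed in; nothing more can be done
None
```

The job is handed in at about 54 s: the nut was run finger-tight by hand and taken up with the spanner to a solid stop (about 3 N m), then the spanner was laid flat back on the mat; no sign of the nut slackening, though the seat angle could not be measured directly.

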